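Nest two handled metal pans

TASK

Put the two metal pans away as one nest: pick up the small pan and set it inside the large one where that stands, bottom to bottom and level, turned so that the two handles point at least a quarter turn apart and neither lies on the other. Lower it in and do not drop it, and leave the other things on the bench where they are.

Things in the scene. Friction and masses are not known exactly. Their poses are not given: they have to be found in the camera images.
- pan_large: larger of two open round plain metal pans, loose, 0.3 kg, upright on the bench. Outside 126 mm across at the rim, 112 at the foot, 52 high; wall 3, floor 4 thick. Origin: centre of the underside; z up; handle along +x, pointing to the right and towards the robot at the start. The handle cranks up above the rim
- pan_small: smaller metal pan, loose, 0.08 to 0.15 kg, upright on the bench, left or right of the large one. Outside 92 mm across at the rim, 82 at the foot, 62 high. Origin: centre of the underside; z up; handle along +x, to the right and towards the robot at the start. Nested, its underside is 4 mm above the large pan's and its handle passes 7 mm above the large rim
- large_handle (a point): middle of the large pan's handle: a level bar 14 mm wide, 18 high, from 88 to 157 mm out from the pan's axis. The point is 120 mm out along the pan's +x, 76 above its underside (bar's mid height), so a handle lowered across it hangs up. Axes as the pan's
- small_handle (a point): good grip point on the small pan's handle: a straight level bar 14 mm wide, 18 high, 60 to 157 mm out from the pan's axis, free beneath, easily pinched across its width from above. The point is 85 mm out along the pan's +x, 64 above its underside, at the bar's mid height. Axes as the pan's
- small_handle_end (a point): near the end of the small pan's handle, 150 mm from the pan's axis along its +x, 64 mm above its underside
- specimen_pot: bystander: specimen pot with screw lid, 51 mm across, 62 mm high, loose; origin at the centre of its underside
- bench_timer: bystander: white upright bench timer, 24x66x66 mm, loose, by a tall solid upright glass screen that runs along x at y = 0.31, bounding the work on the left; origin at the centre of its underside
- bottle: bystander: white spray bottle, 38 mm across, 132 mm high, loose, near the front edge on the right; origin at the centre of its underside
- mask_stack: bystander: flat stack of folded masks, 60x92x25 mm, loose; origin at the centre of its underside

How it is judged:
On the way:
1. the small pan is lifted clear of the bench (height (world z) of pan_small above 0.04 m), for 0.1 s.
At the end, for the whole second after the job is handed in: Small pan at rest on the large pan's floor (within 9 mm in height, 18 mm off axis, both level to 0.08 rad); large pan on the bench within 60 mm of its start; small handle's end under 70 mm along the large handle's direction (about 60 deg apart); bystanders within 30 mm of their starts (horizontal distance between pan_small and pan_large below 0.018 m and z of pan_small in the frame of pan_large between 0 and 0.009 m and angle between each of pan_small, pan_large's own z axis and vertical below 0.08 rad and height (world z) of pan_large below 0.01 m and x of small_handle_end in the frame of pan_large below 0.07 m and distance of pan_large from where it was at the start of the episode below 0.06 m and linear speed of each of pan_small, pan_large below 0.02 m/s and distance of each of specimen_pot, bench_timer, bottle, mask_stack from where it was at the start of the episode below 0.03 m); the robot touches nothing.
It fails at once if the small pan is dropped into the large one (falls free over it at more than 0.5 m/s, as after a fall of 13 mm) (horizontal distance between pan_small and pan_large below 0.08 m and linear speed of pan_small above 0.5 m/s and contact force between pan_small and the fingers below 0.05 N).
It fails at once if a bystander is knocked over (angle between any of bottle, specimen_pot, bench_timer's own z axis and vertical above 0.5 rad).
It also fails if it takes over 38 s, if anything falls off the work surface, if the arm or the gripper's body presses on something with over 40 N, if the wrist force passes 120 N, or if a joint passes its speed limit or range.

ROBOT

A 6-joint arm with a two-finger parallel gripper is mounted at the origin on a cart in front of the work surface, level with it; the furniture and walls round the work are solid. World frame = base frame: x ahead of the robot, y to its left, z up, the work surface at z = 0. Lengths are in m, angles in rad, forces in N, time in s.
With the tool pointing down it reaches from about 0.25 to 0.775 m from the base axis. Payload 4 kg.
Tool frame: the origin (TCP) lies at the very end of the fingers, on their centre line; the grasp point (between the pads) lies 19 mm behind it; z points along the fingers, y is the line along which they close (so a half turn about z gives the same grasp; the last joint's range is limited). The gripper opens to 94 mm and grips with 3 to 60 N. Pads are 16 mm wide; open, the fingers measure 119 mm over their backs; the gripper's body (75 mm by 177 mm) begins 78 mm behind the grasp point.
Start: joints at [1.026, 0.087, 1.371, -0, 1.684, -0.103], TCP at [0.235, 0.497, 0.206] pointing down, gripper open.
Joint ranges: [-3.1, 3.1], [-0.76, 2.03], [0.27, 2.55], [-1.08, 4.22], [0.17, 2.65], [-2.57, 2.57]. Speed limits (rad/s): [2.79, 2.79, 3.14, 3.14, 3.14, 3.14].

INTERFACE

Orientations are given as [roll, pitch, yaw] about the fixed x, y, z axes, in that order (R = Rz(yaw) Ry(pitch) Rx(roll)).
In Python, from bench import robot, vision gives the robot as it stands.
- The arm moves only by the shell command python3 -m crank 'ROWS'. ROWS is JSON, a list of rows, each a list of 3 entries, a list of its own where there are three numbers: the closure, from 0 (fully open) to 1 (shut), then the shift along the tool's x, y, z in m, then the turn, a rotation vector about the tool's x, y, z in degrees. A call has 1 to 8 rows; each row shifts and turns the commanded pose from where the row before left it, along the tool's axes as they then stand; what a row does not reach is not made up. A row lasts 1/10 s, in which the tool goes at most 50 mm and 8.59 degrees, less where a joint would pass 70% of its speed; a pose out of reach is approached as far as the arm can. A call with a gripper value outside its range is refused whole. The fingers move at their own pace and stop on an object; the grip force is fixed at half the most. Time passes only in rows, so rows that do not move let the fingers close. It gives the time, the measured TCP pose, the force, the opening and the grip force at its end, in the units of the state.
- robot.get_obs(): the state, without advancing time (a new reading comes with each control period).
- vision.snapshot(name): name is "scene" or "top" or "wrist"; returns a dict with "color" (384x512x3 uint8, red, green, blue), "z_map" (384x512 float32, m along the optical axis (not along the pixel's ray), 0 where there is no reading), "fx", "fy", "cx", "cy" (pixels), "R" (3x3) and "t" (3): a world point X has camera coordinates R X + t. Camera axes: x right, y down, z forward; pixel columns grow to the right and rows downward; lengths in m; the calibration is good to about 2 mm. A picture is of the moment at which its call begins.
- robot.close_job(): hands the job in; it is judged then, once.
The state is a dict: "time": time; "joint_positions": joint angles; "qvel": joint speeds; "joint_torque": joint torques, N m; "tool_pos": TCP position; "ee_rot": TCP orientation; "wrist_force": force on the tool from outside, world axes, zero at the start; "wrist_torque": the same for the moment, N m; "width": finger opening in m; "finger_force": force on a finger pad.
Only numpy, scipy, OpenCV 4.12 (cv2) and the standard library are available. Lean on these libraries where they do the work, as an engineer would, in place of code of your own. Each camera call takes 0.05 s, during which the arm holds its last target. There are 200 camera calls.

## Working session

There is one attempt and no reset: what is moved stays moved. The work goes in short steps, Python scripts to look and compute and a shell command to move; the robot and the scene stay as the last step left them, time stands still between calls to the robot, and variables do not carry over. Pictures are saved under pics/ and viewed, at most 10 in all, crops included, and the job is handed in when it is done.

```bash
mkdir -p pics; python3 - <<'E'
from bench import robot, vision
import cv2,numpy as np
o=robot.get_obs();print({k:np.round(o[k],3).tolist() for k in o})
for n in("scene","top"):
    s=vision.snapshot(n);cv2.imwrite(f"pics/{n}0.png",s["color"][:,:,::-1]);np.savez(f"{n}0.npz",**s)
    print(n,s["fx"],np.round(s["R"],3).tolist(),s["t"])
E
```

```text
{'time': 0.0, 'joint_positions': [1.026, 0.088, 1.372, -0.0, 1.684, -0.103], 'qvel': [0.0, 0.001, 0.0, 0.001, 0.002, 0.002], 'joint_torque': [-0.0, -34.02, -30.242, 0.072, 0.033, -0.0], 'tool_pos': [0.235, 0.497, 0.204], 'ee_rot': [-3.139, -0.0, 2.7], 'wrist_force': [0.182, -0.509, 0.126], 'wrist_torque': [-0.021, 0.058, -0.02], 'finger_force': 0.0, 'width': 0.094}
scene 438.77237994520067 [[0.862, -0.507, -0.019], [-0.391, -0.639, -0.663], [0.324, 0.578, -0.748]] [-0.54997391  0.16388571  1.53426682]
top 356.7960332274334 [[0.024, -1.0, 0.019], [-0.994, -0.026, -0.102], [0.103, -0.017, -0.995]] [-0.18691245  0.5147164   1.01887681]
```

View pics/top0.png

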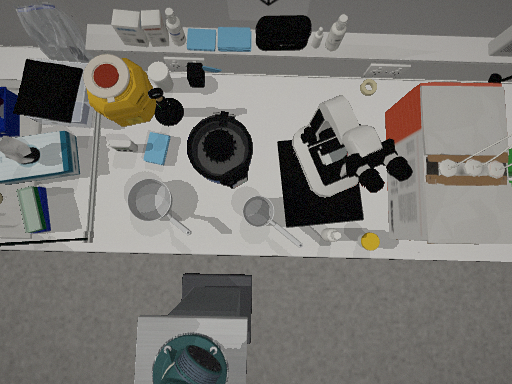

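View pics/scene0.png

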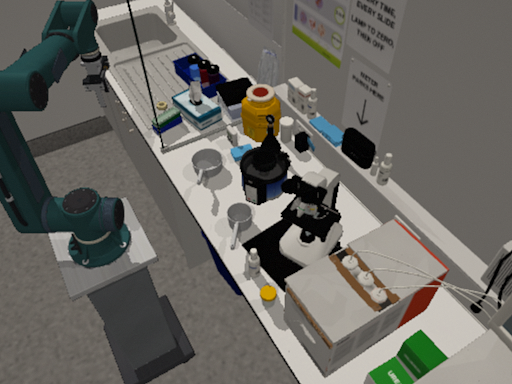

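The top view shows the large pan at about (150,200) with its handle end at (188,232). The small pan is at (258,210) with its handle end at (300,245). The kettle is at (220,148), the timer at (120,143), the masks at (157,148) and the bottle at (333,235). The screen's rail runs from (97,115) to (90,240). In the scene view the arm is to the left of the screen.

```bash
cat > h.py <<'E'
import numpy as np
from scipy.optimize import least_squares
def cloud(s):
    z=s["z_map"];v,u=np.mgrid[:z.shape[0],:z.shape[1]]
    P=np.stack([(u-s["cx"])/s["fx"]*z,(v-s["cy"])/s["fy"]*z,z],-1)
    X=(P-s["t"])@s["R"]; X[z==0]=np.nan; return X
def circ(p):
    f=lambda q:np.hypot(p[:,0]-q[0],p[:,1]-q[1])-q[2]
    return least_squares(f,[*np.median(p,0)[:2],.05],loss="soft_l1",f_scale=.002).x
def near(X,c,r,lo,hi):
    p=X.reshape(-1,3);p=p[np.isfinite(p[:,0])]
    return p[(np.hypot(p[:,0]-c[0],p[:,1]-c[1])<r)&(p[:,2]>lo)&(p[:,2]<hi)]
E
python3 - <<'E'
from h import *
s=dict(np.load("top0.npz"));X=cloud(s)
for n,(u,v) in dict(large=(150,200),Lh=(188,232),small=(258,210),Sh=(300,245),kettle=(220,148),kh=(238,178),timer=(120,143),mask=(157,148),bottle=(333,235),pot=(370,241),edge=(200,245),railF=(90,240),railB=(97,115),lefty=(168,110)).items(): print(n,np.round(X[v,u],3))
for n,(u,v),h in(("L",(150,200),.052),("S",(258,210),.062)):
    c=X[v,u]
    for k in range(2):
        p=near(X,c,.068 if n=="L" else .055,h-.006,h+.004);q=circ(p);c=q
    a=near(X,c,.175,.045,.11);d=np.hypot(*(a[:,:2]-c[:2]).T);a=a[d>.09]
    v_=a[:,:2]-c[:2];m=v_.mean(0);ok=(v_@m/np.hypot(*m))>.07
    print(n,np.round(q,4),len(p),"handle",np.degrees(np.arctan2(m[1],m[0])),len(a),np.round(a[:,2].mean(),3))
k=near(X,(.62,-.08),.2,.08,.5)
# coarse height map
for x in np.arange(.74,.32,-.04):
    print(f"{x:.2f}",*[("%4d"%(1000*np.nanmax(np.r_[0,near(X,(x,y),.02,-.05,.6)[:,2]]))) for y in np.arange(.36,-.45,-.04)])
E
```

```text
large [0.488 0.139 0.003]
Lh [0.397 0.008 0.088]
small [ 0.466 -0.183  0.004]
Sh [ 0.368 -0.3    0.073]
kettle [ 0.618 -0.076  0.15 ]
kh [ 0.543 -0.125  0.132]
timer [0.644 0.216 0.065]
mask [0.641 0.121 0.026]
bottle [ 0.399 -0.379  0.129]
pot [ 0.384 -0.5    0.061]
edge [ 0.358 -0.014  0.   ]
railF [0.367 0.3   0.021]
railB [0.743 0.314 0.003]
lefty [0.746 0.086 0.06 ]
L [0.486  0.129  0.0604] 214 handle -68.83206761633284 220 0.076
S [ 0.4604 -0.1821  0.0434] 150 handle -81.536604797278 239 0.076
0.74  108   78  165  211  212  210  174  175   23    4  121  133    4    5    5    5    5    4  273    0    0
0.70  100   77    3  159  207  108   27   15    5  132  139  140  137    4    4    4   48  289  290    0  178
0.66   70   16    5   69   69   27   31   28    4  139  158  159  156  137    5    6  119  290  293  294    0
0.62   71   16    4   68   68   29   30   25    4  141  159  159  157  138    5    6   41  193  349  354  347
0.58   70   16    5    4    5    6   26    4    3  138  155  158  140  136    4    5    5  186  354  357  363
0.54   63   17    5    4    3   54   55   55    5    4  138  139  136  131    4    5    5  183  360  382  391
0.50    5   17    7    6   54   15    9   56    3    4    4    4    4   64   64    4    7    6  365  391  372
0.46    4   16    4    4   53   56    9   54    5    6    4    4   62   47   10   63    7    7    7    6    8
0.42    6   17    4    3    5   55   54   63   89   84    6    6    4   64   65   78    6    7   89  134    7
0.38    4  386   27    5    5    5    5    5    5   88    4    5    5    4    6    6   77   73   91  134    5
0.34    3    4    5    6    5    4    4    5    4    5    4    4    6    4    6    4    4    4    4    5    4
```

```bash
cat >> h.py <<'E'
def to(p,yaw=None):
    from bench import robot
    from scipy.spatial.transform import Rotation as Ro
    o=robot.get_obs();R=Ro.from_euler("xyz",o["ee_rot"])
    print("t",o["time"],"at",np.round(o["tool_pos"],4),"rpy",np.round(np.degrees(o["ee_rot"]),1),"tool shift",np.round(R.inv().apply(np.array(p)-o["tool_pos"]),4))
    if yaw is not None:
        T=Ro.from_euler("xyz",[180,0,yaw],degrees=True);print("turn",np.round((R.inv()*T).as_rotvec(degrees=True),2))
E
python3 -m crank '[[0,[-0.009,-0.032,-0.008],[0,0,0]],[0,[-0.009,-0.032,-0.008],[0,0,0]],[0,[-0.009,-0.032,-0.008],[0,0,0]],[0,[-0.009,-0.032,-0.008],[0,0,0]],[0,[-0.009,-0.032,-0.008],[0,0,0]],[0,[-0.009,-0.032,-0.008],[0,0,0]]]'
python3 -m crank '[[0,[-0.016,-0.034,0],[0,0,0]],[0,[-0.016,-0.034,0],[0,0,0]],[0,[-0.016,-0.034,0],[0,0,0]],[0,[-0.016,-0.034,0],[0,0,0]],[0,[0,0,0],[0,0,8]],[0,[0,0,0],[0,0,8]],[0,[0,0,0],[0,0,8]],[0,[0,0,0],[0,0,8]]]'
python3 -m crank '[[0,[0,0,0],[0,0,8]],[0,[0,0,0],[0,0,8]],[0,[0,0,0],[0,0,8]],[0,[0,0,0],[0,0,8]],[0,[0,0,0],[0,0,8]],[0,[0,0,0],[0,0,8]],[0,[0,0,0],[0,0,8]],[0,[0,0,0],[0,0,8]]]'
python3 - <<'E'
from h import *
# grip pt 85mm out at -128deg from (.4604,-.182); wrist viewing height
to((.4604-.085*.616,-.182-.085*.788,.20),52)
E
```

```text
time: 0.7
tool_pos: [0.2013, 0.2991, 0.2532]
ee_rot: [-3.141, -0.0, 2.7]
wrist_force: [-0.5, 0.2, 0.4]
width: 0.0938
finger_force: 0.0
time: 1.5
tool_pos: [0.2014, 0.1499, 0.2531]
ee_rot: [-3.141, -0.0, 2.135]
wrist_force: [-0.0, -0.2, 0.9]
width: 0.0939
finger_force: 0.0
time: 2.3
tool_pos: [0.2014, 0.1501, 0.2531]
ee_rot: [-3.141, 0.001, 1.019]
wrist_force: [-0.1, -0.7, 0.1]
width: 0.0942
finger_force: 0.0
t 2.3 at [0.2014 0.1501 0.2531] rpy [-180.     0.    58.4] tool shift [-0.2313  0.3854  0.053 ]
turn [-0.02  0.03  6.36]
```

```bash

python3 -m crank '[[0,[0,0,0],[0,0,6.4]],[0,[0.007,0.037,0],[0,0,0]],[0,[0.007,0.037,0],[0,0,0]],[0,[0.007,0.037,0],[0,0,0]],[0,[-0.021,0.03,0],[0,0,0]],[0,[-0.021,0.03,0],[0,0,0]],[0,[-0.021,0.03,0],[0,0,0]],[0,[-0.021,0.03,0],[0,0,0]]]'
python3 -m crank '[[0,[-0.021,0.03,0.009],[0,0,0]],[0,[-0.021,0.03,0.009],[0,0,0]],[0,[-0.021,0.03,0.009],[0,0,0]],[0,[-0.021,0.03,0.009],[0,0,0]],[0,[-0.021,0.03,0.009],[0,0,0]],[0,[-0.021,0.03,0.009],[0,0,0]],[0,[0,0,0],[0,0,0]]]'
python3 - <<'E'
from h import *
from bench import vision
import cv2
to((.408,-.249,.20),52)
s=vision.snapshot("wrist");cv2.imwrite("pics/w1.png",s["color"][:,:,::-1]);np.savez("w1.npz",**s);X=cloud(s)
z=X[...,2];print(np.round(s["t"],3),np.nanmin(s["z_map"]),s["fx"])
p=near(X,(.4604,-.182),.055,.056,.066);print(circ(p),len(p))
# handle: points z .055-.078 beyond 65mm
a=near(X,(.4604,-.182),.165,.065,.08);d=np.hypot(a[:,0]-.4604,a[:,1]+.182);a=a[d>.07];m=np.median(a,0)
u,sv,vt=np.linalg.svd((a-a.mean(0))[:,:2],full_matrices=False);print("handle pts",len(a),a.mean(0),m,np.degrees(np.arctan2(vt[0][1],vt[0][0])),sv)
E
```

```text
time: 3.1
tool_pos: [0.3458, -0.0423, 0.2531]
ee_rot: [-3.141, -0.0, 0.912]
wrist_force: [0.0, -0.2, 0.4]
width: 0.0943
finger_force: 0.0
time: 3.8
tool_pos: [0.4105, -0.2533, 0.1963]
ee_rot: [-3.137, 0.001, 0.909]
wrist_force: [-0.1, 1.3, 0.9]
width: 0.0941
finger_force: 0.0
t 3.8 at [ 0.4105 -0.2533  0.1963] rpy [-1.797e+02  1.000e-01  5.210e+01] tool shift [ 0.0018 -0.0046 -0.0037]
turn [-0.29  0.05  0.06]
[-0.479  0.024  0.399] 0.0 310.375236228021
[ 0.46116923 -0.18178036  0.04353194] 1437
handle pts 989 [ 0.39287918 -0.26966601  0.07094978] [ 0.39325643 -0.26929867  0.07100955] -127.9444690258519 [0.76311481 0.12134299]
```

View pics/w1.png

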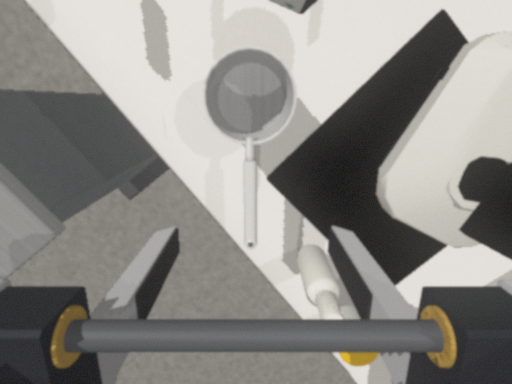

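The wrist view shows the small pan's rim centred near (250,95). Its handle runs straight down to (250,245), in line with the finger plane, and the bottle is clear at (320,275). Next I'll go down to the handle.

```bash

python3 -m crank '[[0,[0.001,-0.003,0.02],[0.3,0,0]],[0,[0.001,-0.001,0.03],[0,0,0]],[0,[0,0,0.03],[0,0,0]],[0,[0,0,0.03],[0,0,0]],[0,[0,0,0.025],[0,0,0]],[0,[0,0,0.015],[0,0,0]],[0,[0,0,0],[0,0,0]]]'
python3 - <<'E'
from h import *
to((.409,-.249,.045),52)
E
```

```text
time: 4.55
tool_pos: [0.4069, -0.2437, 0.0473]
ee_rot: [-3.131, -0.0, 0.914]
wrist_force: [-0.5, 0.6, 0.9]
width: 0.0943
finger_force: 0.0
t 4.55 at [ 0.4069 -0.2437  0.0473] rpy [-179.4   -0.    52.4] tool shift [-0.0029  0.0049  0.0023]
turn [-0.61 -0.02  0.36]
```

```bash

python3 -m crank '[[0,[-0.003,0.005,0.002],[-0.6,0,0.3]],[0,[0,0,0],[0,0,0]],[0.5,[0,0,0],[0,0,0]],[1,[0,0,0],[0,0,0]],[1,[0,0,0],[0,0,0]],[1,[0,0,0],[0,0,0]],[1,[0,0,0],[0,0,0]],[1,[0,0,0],[0,0,0]]]'
python3 -m crank '[[1,[0,0,0],[0,0,0]],[1,[0,0,0],[0,0,0]],[1,[0,0,-0.005],[0,0,0]],[1,[0,0,-0.015],[0,0,0]],[1,[0,0,-0.02],[0,0,0]],[1,[0,0,-0.02],[0,0,0]],[1,[0,0,0],[0,0,0]]]'
python3 - <<'E'
from h import *
from bench import vision
import cv2
to((.409,-.249,.045),52)
s=vision.snapshot("wrist");cv2.imwrite("pics/w2.png",s["color"][:,:,::-1]);X=cloud(s)
p=near(X,(.461,-.182),.055,.1,.14);c=circ(p);print(c,len(p))
A=np.c_[p[:,:2]-c[:2],np.ones(len(p))];k=(abs(np.hypot(*(p[:,:2]-c[:2]).T)-.0435)<.004);print(np.linalg.lstsq(A[k],p[k,2],rcond=None)[0],k.sum())
E
```

```text
time: 5.35
tool_pos: [0.4107, -0.2516, 0.0474]
ee_rot: [3.136, -0.0, 0.907]
wrist_force: [-1.2, 0.7, -1.2]
width: 0.0494
finger_force: 0.0
time: 6.05
tool_pos: [0.4124, -0.2529, 0.111]
ee_rot: [3.129, -0.0, 0.907]
wrist_force: [0.6, -0.2, -0.2]
width: 0.0007
finger_force: 0.0
t 6.05 at [ 0.4124 -0.2529  0.111 ] rpy [179.3  -0.   52. ] tool shift [ 0.001  -0.0059  0.0659]
turn [ 0.7  -0.01 -0.01]
  return _methods._mean(a, axis=axis, dtype=dtype,
  ret = um.true_divide(
Traceback (most recent call last):
  File "h.py", line 9, in circ
    return least_squares(f,[*np.median(p,0)[:2],.05],loss="soft_l1",f_scale=.002).x
           ~~~~~~~~~~~~~^^^^^^^^^^^^^^^^^^^^^^^^^^^^^^^^^^^^^^^^^^^^^^^^^^^^^^^^^
ValueError: Initial guess is outside of provided bounds
```

View pics/w2.png

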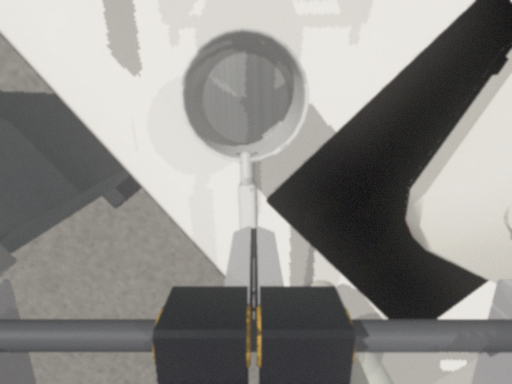

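The lift began before the fingers had shut. They closed empty above the handle, with the pan rim at (245,95) and the handle under the fingers at (248,200). I'll reopen, re-measure and grip again with a longer wait.

```bash

python3 -m crank '[[0,[0,0,-0.03],[0.7,0,0]],[0,[0,0,-0.03],[0,0,0]],[0,[0,0,0],[0,0,0]],[0,[0,0,0],[0,0,0]],[0,[0,0,0],[0,0,0]],[0,[0,0,0],[0,0,0]]]'
cat >> h.py <<'E'
def pan(X,c0,h,r):
    p=near(X,c0,r+.012,h-.006,h+.004);c=circ(p)
    return c,len(p)
E
python3 - <<'E'
from h import *
from bench import vision
s=vision.snapshot("wrist");X=cloud(s)
c,n=pan(X,(.461,-.182),.062,.0435);print(c,n)
a=near(X,c[:2],.165,.066,.08);d=np.hypot(*(a[:,:2]-c[:2]).T);a=a[d>.07]
m=a.mean(0)[:2]-c[:2];th=np.arctan2(m[1],m[0]);print(len(a),np.degrees(th))
to((c[0]+.085*np.cos(th),c[1]+.085*np.sin(th),.045),np.degrees(th)+180)
E
```

```text
time: 6.7
tool_pos: [0.4097, -0.2508, 0.1653]
ee_rot: [-3.131, -0.0, 0.907]
wrist_force: [0.9, 0.5, -0.3]
width: 0.0452
finger_force: 0.0
[ 0.46094378 -0.18202588  0.04354349] 1772
1224 -126.50204489702124
t 6.75 at [ 0.4098 -0.2509  0.1656] rpy [-179.4   -0.    52. ] tool shift [0.0008 0.0014 0.1206]
turn [-0.59 -0.01 -1.51]
```

```bash

python3 -m crank '[[0,[0.001,0.001,0],[-0.3,0,-0.8]],[0,[0,0,0.0],[0,0,0]],[0,[0,0,0.02],[0,0,0]],[0,[0,0,0.03],[0,0,0]],[0,[0,0,0.03],[0,0,0]],[0,[0,0,0.025],[0,0,0]],[0,[0,0,0.015],[0,0,0]],[0,[0,0,0],[0,0,0]]]'
python3 -m crank '[[1,[0,0,0],[0,0,0]],[1,[0,0,0],[0,0,0]],[1,[0,0,0],[0,0,0]],[1,[0,0,0],[0,0,0]],[1,[0,0,0],[0,0,0]],[1,[0,0,0],[0,0,0]],[1,[0,0,0],[0,0,0]],[1,[0,0,0],[0,0,0]]]'
python3 -m crank '[[1,[0,0,0],[0,0,0]],[1,[0,0,0],[0,0,0]],[1,[0,0,0],[0,0,0]],[1,[0,0,0],[0,0,0]]]'
```

```text
time: 7.55
tool_pos: [0.41, -0.2498, 0.0446]
ee_rot: [-3.134, -0.0, 0.921]
wrist_force: [-0.3, -0.4, 0.2]
width: 0.0942
finger_force: 0.0
time: 8.35
tool_pos: [0.4118, -0.2512, 0.0474]
ee_rot: [-3.14, -0.0, 0.921]
wrist_force: [0.2, -0.5, -0.9]
width: 0.0331
finger_force: 0.0
time: 8.75
tool_pos: [0.4118, -0.2511, 0.0474]
ee_rot: [-3.14, -0.0, 0.921]
wrist_force: [0.3, 0.6, -0.6]
width: 0.0142
finger_force: 29.9
```

Gripped, at 30 N and 14 mm. I'll lift and check the sag.

```bash

python3 -m crank '[[1,[0,0,0],[0,0,0]],[1,[0,0,-0.005],[0,0,0]],[1,[0,0,-0.015],[0,0,0]],[1,[0,0,-0.02],[0,0,0]],[1,[0,0,-0.02],[0,0,0]],[1,[0,0,-0.02],[0,0,0]],[1,[0,0,-0.02],[0,0,0]],[1,[0,0,0],[0,0,0]]]'
cat >> h.py <<'E'
def sag(name="w"):
    from bench import vision,robot
    import cv2
    from scipy.spatial.transform import Rotation as Ro
    o=robot.get_obs();s=vision.snapshot("wrist");cv2.imwrite(f"pics/{name}.png",s["color"][:,:,::-1]);X=cloud(s)
    R=Ro.from_euler("xyz",o["ee_rot"]);T=np.array(o["tool_pos"])
    Q=R.inv().apply((X-T).reshape(-1,3)) # tool frame: pan at +x, rim z ~ -.017
    Q=Q[np.isfinite(Q[:,0])]
    k=(abs(Q[:,1])<.07)&(Q[:,0]>.025)&(Q[:,0]<.15)&(abs(Q[:,2]+.017)<.02);p=Q[k]
    c=circ(p);k=abs(np.hypot(*(p[:,:2]-c[:2]).T)-c[2])<.003
    k&=p[:,2]<np.percentile(p[:,2],60)
    for _ in range(3):
        A=np.c_[p[:,:2]-c[:2],np.ones(len(p))];f=np.linalg.lstsq(A[k],p[k,2],rcond=None)[0]
        r=p[:,2]-A@f;k=(abs(r)<.0025)&(abs(np.hypot(*(p[:,:2]-c[:2]).T)-c[2])<.003)
        c=circ(p[k])
    W=R.apply([c[0],c[1],f[2]])+T
    nw=R.apply(np.r_[f[:2],-1.]);print("rim centre tool",np.round(c,4),"plane",np.round(f,4),k.sum(),"world rim",np.round(W,4),"axis",np.round(nw,4),"tcp",np.round(T,4),"rpy",np.round(np.degrees(o["ee_rot"]),1))
E
python3 -c "
from h import *
sag('w3')"
```

```text
time: 9.55
tool_pos: [0.4135, -0.2525, 0.1508]
ee_rot: [3.137, 0.0, 0.921]
wrist_force: [-0.2, -0.2, -0.9]
width: 0.0139
finger_force: 29.9
rim centre tool [ 0.0849 -0.0006  0.0434] plane [ 0.0032 -0.0013 -0.012 ] 4829 world rim [ 0.4643 -0.1845  0.1629] axis [-0.0031  0.0064  1.    ] tcp [ 0.4135 -0.2525  0.1508] rpy [179.7   0.   52.8]
```

View pics/w3.png

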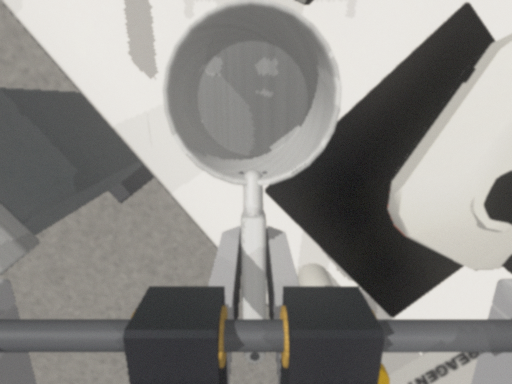

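The pan hangs level in the grip, with its rim at (252,90) and its handle straight between the fingers. I'll carry it high to the left.

```bash

python3 -m crank '[[1,[0,0,-0.015],[0,0,0]],[1,[0,0,-0.025],[0,0,0]],[1,[0,0,-0.025],[0,0,0]],[1,[0.01,-0.004,-0.015],[0,0,0]],[1,[0.025,-0.01,0],[0,0,0]],[1,[0.033,-0.014,0],[0,0,0]],[1,[0.033,-0.014,0],[0,0,0]],[1,[0.033,-0.014,0],[0,0,0]]]'
python3 -m crank '[[1,[0.033,-0.014,0],[0,0,0]],[1,[0.033,-0.014,0],[0,0,0]],[1,[0.033,-0.014,0],[0,0,0]],[1,[0.033,-0.014,0],[0,0,0]],[1,[0.033,-0.014,0],[0,0,0]],[1,[0.015,-0.007,0],[0,0,0]],[1,[0,0,0],[0,0,-4]],[1,[0,0,0],[0,0,-8]]]'
python3 -m crank '[[1,[0,0,0],[0,0,-8]],[1,[0,0,0],[0,0,-8]],[1,[0,0,0],[0,0,-8]],[1,[0,0,0],[0,0,-8]],[1,[0,0,0],[0,0,-8]],[1,[0,0,0],[0,0,-8]],[1,[0,0,0],[0,0,-8]],[1,[0,0,0],[0,0,-8]]]'
python3 -m crank '[[1,[0,0,0],[0,0,-8]],[1,[0,0,0],[0,0,-8]],[1,[0,0,0],[0,0,-8]],[1,[0,0,0],[0,0,-8]],[1,[0,0,0],[0,0,-8]],[1,[0,0,0],[0,0,-8]],[1,[0,0,0],[0,0,-4]],[1,[0,0,0],[0,0,0]]]'
python3 - <<'E'
from h import *
from bench import vision
import cv2
sag("w4")
s=vision.snapshot("top");X=cloud(s);cv2.imwrite("pics/t4.png",s["color"][:,:,::-1])
to((.571,.129,.15),180)
s=np.load("top0.npz");X=cloud(dict(s))
c,n=pan(X,(.486,.129),.052,.0615);print(c,n)
E
```

```text
time: 10.4
tool_pos: [0.4481, -0.1087, 0.226]
ee_rot: [-3.137, 0.0, 0.921]
wrist_force: [1.1, -0.3, -1.6]
width: 0.0137
finger_force: 29.9
time: 11.2
tool_pos: [0.4951, 0.0807, 0.2259]
ee_rot: [-3.137, 0.001, 1.138]
wrist_force: [0.0, -0.4, -1.6]
width: 0.0139
finger_force: 29.9
time: 12.0
tool_pos: [0.4951, 0.0798, 0.2261]
ee_rot: [-3.139, -0.004, 2.254]
wrist_force: [0.3, 0.4, -2.3]
width: 0.0135
finger_force: 29.9
time: 12.8
tool_pos: [0.4952, 0.0798, 0.2262]
ee_rot: [3.14, -0.004, -3.128]
wrist_force: [0.1, 0.4, -1.0]
width: 0.0138
finger_force: 29.9
rim centre tool [ 0.0839 -0.0005  0.0434] plane [ 0.0045 -0.0018 -0.0121] 4861 world rim [0.4114 0.0782 0.2386] axis [-6.0e-04 -3.4e-03  1.0e+00] tcp [0.4952 0.0798 0.2262] rpy [ 179.9   -0.2 -179.2]
t 12.9 at [0.4955 0.0796 0.2267] rpy [ 179.9   -0.2 -179.3] tool shift [-0.0764  0.0483  0.0765]
turn [ 0.08 -0.17  0.72]
[0.48592133 0.12879766 0.06048161] 220
```

View pics/w4.png

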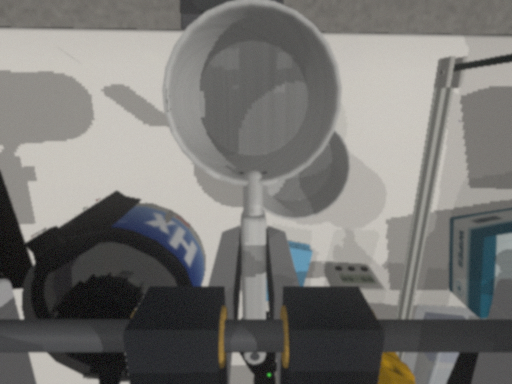

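The wrist view shows the small pan at (253,90), the large pan's rim showing below it at (300,165), the kettle on the left and the screen rail on the right. I'll shift over the large pan and lower part way.

```bash

python3 -m crank '[[1,[-0.015,0.01,0],[0,0,0]],[1,[-0.03,0.02,0],[0,0,0]],[1,[-0.03,0.02,0],[0,0,0]],[1,[0,0,0.02],[0,0,0]],[1,[0,0,0.03],[0,0,0]],[1,[0,0,0.03],[0,0,0]],[1,[0,0,0.02],[0,0,0]],[1,[0,0,0],[0,0,0]]]'
python3 - <<'E'
from h import *
from bench import vision
import cv2
sag("w5")
to((.571,.129,.051),180)
s=vision.snapshot("top");X=cloud(s);cv2.imwrite("pics/t5.png",cv2.resize(s["color"][100:290,60:310,::-1],None,fx=3,fy=3))
s=vision.snapshot("wrist");X=cloud(s);c,n=pan(X,(.486,.129),.052,.0615);print(c,n)
E
```

```text
time: 13.7
tool_pos: [0.5673, 0.1302, 0.1229]
ee_rot: [3.141, -0.01, -3.129]
wrist_force: [-0.3, -0.8, -0.9]
width: 0.0134
finger_force: 30.0
rim centre tool [0.0841 0.     0.0434] plane [ 0.0044 -0.0018 -0.012 ] 4802 world rim [0.4834 0.1291 0.1358] axis [ 0.006 -0.002  1.   ] tcp [0.5673 0.1302 0.1229] rpy [ 180.    -0.6 -179.3]
t 13.75 at [0.5688 0.1303 0.1255] rpy [ 180.    -0.3 -179.3] tool shift [-0.0027 -0.0014  0.0745]
turn [ 0.04 -0.34  0.75]
[25.94429972 35.53194644 43.67827375] 72
```

View pics/w5.png

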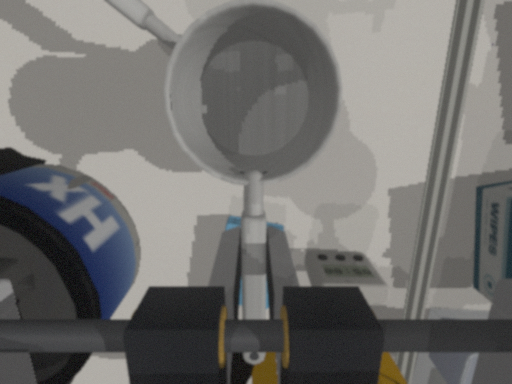

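The small pan at (253,90) fully hides the large one, whose handle leaves at the upper left near (140,15). The pans are aligned, so I'll keep lowering.

```bash

python3 -m crank '[[1,[-0.002,0,0.015],[0,0,0]],[1,[0,0,0.02],[0,0,0]],[1,[0,0,0.015],[0,0,0]],[1,[0,0,0.008],[0,0,0]],[1,[0,0,0.005],[0,0,0]],[1,[0,0,0],[0,0,0]]]'
python3 -c "
from h import *
sag('w6')"
```

```text
time: 14.45
tool_pos: [0.5719, 0.1303, 0.0641]
ee_rot: [3.14, -0.002, -3.128]
wrist_force: [-0.0, 0.4, -1.3]
width: 0.0138
finger_force: 30.0
rim centre tool [ 0.0841 -0.      0.0433] plane [ 0.0049 -0.0005 -0.012 ] 4832 world rim [0.4878 0.1291 0.0763] axis [-0.0026 -0.0017  1.    ] tcp [0.5719 0.1303 0.0641] rpy [ 1.799e+02 -1.000e-01 -1.792e+02]
```

```bash

python3 -m crank '[[1,[0.001,0,0.004],[0,0,0]],[1,[0,0,0.003],[0,0,0]],[1,[0,0,0.003],[0,0,0]],[1,[0,0,0],[0,0,0]]]'
python3 -m crank '[[1,[0,0,0.002],[0,0,0]],[1,[0,0,0],[0,0,0]],[1,[0,0,0],[0,0,0]]]'
```

```text
time: 14.9
tool_pos: [0.5707, 0.1303, 0.0542]
ee_rot: [3.14, -0.002, -3.128]
wrist_force: [-0.2, 0.8, -1.5]
width: 0.0137
finger_force: 30.0
time: 15.2
tool_pos: [0.5711, 0.1304, 0.0527]
ee_rot: [3.14, -0.001, -3.128]
wrist_force: [0.8, -0.1, -1.0]
width: 0.0138
finger_force: 30.0
```

```bash

python3 -m crank '[[1,[0,0,0.0015],[0,0,0]],[1,[0,0,0],[0,0,0]],[1,[0,0,0],[0,0,0]]]'
python3 -m crank '[[1,[0,0,0.001],[0,0,0]],[1,[0,0,0],[0,0,0]],[1,[0,0,0],[0,0,0]]]'
```

```text
time: 15.5
tool_pos: [0.5714, 0.1304, 0.0515]
ee_rot: [3.14, -0.001, -3.128]
wrist_force: [1.1, -0.6, -0.3]
width: 0.0137
finger_force: 30.0
time: 15.8
tool_pos: [0.5717, 0.1304, 0.0512]
ee_rot: [3.14, 0.0, -3.128]
wrist_force: [1.0, -0.7, 3.8]
width: 0.0139
finger_force: 30.0
```

Contact: the force has risen to +3.8 N. Release, then retreat straight up.

```bash

python3 -m crank '[[0.5,[0,0,0],[0,0,0]],[0.5,[0,0,0],[0,0,0]],[0.5,[0,0,0],[0,0,0]],[0.5,[0,0,0],[0,0,0]],[0.5,[0,0,0],[0,0,0]],[0.5,[0,0,0],[0,0,0]],[0.5,[0,0,0],[0,0,0]]]' && python3 -m crank '[[0.5,[0,0,0],[0,0,0]],[0.5,[0,0,-0.005],[0,0,0]],[0.5,[0,0,-0.015],[0,0,0]],[0.5,[0,0,-0.025],[0,0,0]],[0.5,[0,0,-0.03],[0,0,0]],[0.5,[0,0,-0.03],[0,0,0]],[0.5,[0,0,-0.02],[0,0,0]],[0.5,[0,0,0],[0,0,0]]]'
python3 - <<'E'
from h import *
from bench import vision
import cv2
s=vision.snapshot("wrist");X=cloud(s);cv2.imwrite("pics/w7.png",s["color"][:,:,::-1])
print("small",pan(X,(.486,.129),.066,.0435))
p=near(X,(.486,.129),.068,.045,.057);d=np.hypot(p[:,0]-.486,p[:,1]-.129);print("large",circ(p[d>.054]),(d>.054).sum())
c=circ(near(X,(.486,.129),.055,.061,.071));p=near(X,c[:2],.049,.058,.073);d=np.hypot(*(p[:,:2]-c[:2]).T);p=p[(d>.041)&(p[:,0]<.52)]
print("rim plane",np.linalg.lstsq(np.c_[p[:,:2]-c[:2],np.ones(len(p))],p[:,2],rcond=None)[0])
E
```

```text
time: 16.5
tool_pos: [0.5711, 0.1303, 0.0501]
ee_rot: [3.14, -0.001, -3.128]
wrist_force: [-0.0, 0.2, 0.0]
width: 0.047
finger_force: 0.0
time: 17.3
tool_pos: [0.5737, 0.1305, 0.1811]
ee_rot: [3.139, 0.009, -3.128]
wrist_force: [0.4, 0.8, 1.2]
width: 0.0469
finger_force: 0.0
small (array([0.48754311, 0.12940739, 0.0434943 ]), 1628)
large [0.48638087 0.13014035 0.06016163] 2182
rim plane [-0.00217666 -0.00086268  0.06308275]
```

View pics/w7.png

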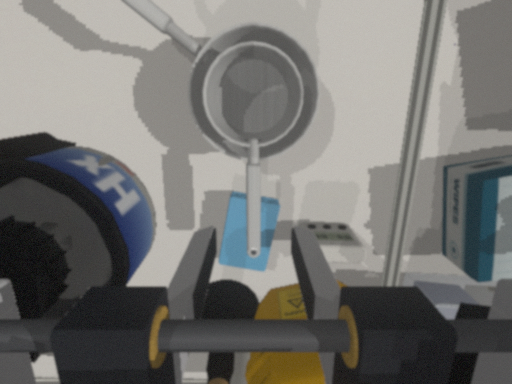

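The small pan (253,93) sits concentric in the large one (rim centre about (254,92)). They are about 1.4 mm off axis and level. The small handle points down to (253,255) and the large handle up-left to (150,10), roughly 130° apart. The masks and timer have not moved, and the gripper is clear.

```bash
python3 -c "
from bench import robot
print(robot.close_job())"
```

```text
the job is handed in; nothing more can be done
None
```

I handed the job in at about 17.4 s: the small pan is nested in the large one, about 1.4 mm off axis and level, with the handles roughly 125–130° apart; the first grasp closed empty and was redone, and the final check did not measure the bystanders or re-image the bottle and pot.

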